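Clear the bevel jig and hold its flap at the mark

TASK

Clear the wooden flap of the tilting jig by sorting what lies on it: the steel coupling nut into the blue bin and the two wooden tenons into the yellow bin. Then swing the handle end of the cleared flap up until it lines up with the red pointer on the scale, and finish with the gripper still holding it there, steady. Leave the red pointer and the other things on the bench where they are.

Things in the scene. Friction and masses are not known exactly. Their poses are not given: they have to be found in the camera images.
- nut: long steel hexagonal coupling nut, 60 mm long (its x), 24 mm across flats, lying on a flat so 24 mm tall and 27.7 mm at its widest (its y, at half height), 0.14 kg; starts lying on the flap. Origin: centre of its underside
- tenon_a: loose tenon: flat brown wooden stick with rounded edges and three grooves, 70 mm long (its x), 22 mm wide (its y), 16 mm thick (its z), 25 g; starts lying flat on the flap. Origin: centre of its underside
- tenon_b: loose tenon: flat brown wooden stick with rounded edges and three grooves, 70 mm long (its x), 22 mm wide (its y), 16 mm thick (its z), 25 g; starts lying flat on the flap. Origin: centre of its underside (the second of two alike)
- blue_bin: blue, open bin screwed to the bench, outside 160 mm (its x) by 140 mm (its y) by 45 mm tall, walls and floor 5 mm thick; origin: centre of its underside, on the bench. For coupling nuts: one loose steel nut already lies in it along its x, about 42 mm to its -y side
- yellow_bin: yellow, open bin screwed to the bench, outside 160 mm (its x) by 140 mm (its y) by 45 mm tall, walls and floor 5 mm thick; origin: centre of its underside, on the bench. For tenons: one loose wooden tenon already lies in it along its x, about 42 mm to its -y side
- flap (a joint): angle of the pale wooden flap of the plywood tilting jig, rad: 0 = lying level on the jig (top face 67 mm above the bench), grows as its handle end swings up; stops at 1.1. The flap is 230 mm along the hinge, its free edge 230 mm from the hinge axis, 12 mm thick, about 0.55 kg (0.4 to 0.75); the hinge is free and the flap falls back when let go. A black line runs along the middle of its edge next to the scale
- flap_handle (a point): middle of the flap's handle: a round steel bar 12 mm in diameter and 110 mm long, parallel to the hinge, 290 mm from the hinge axis and in the plane of the flap, 54 mm clear of the flap's free edge, nothing below it but the bench. Its centre is 61 mm above the bench when the flap is down. Axes turn with the flap: x along the bar and the hinge, y away from the hinge, z out of the top face
- flap_hinge (a point): point on the hinge axis opposite the middle of the handle, 61 mm above the bench. Axes turn with the flap as for flap_handle
- mark (a joint): angle at which the red pointer is set on the jig's fixed curved plywood scale (ticks every 10 degrees), rad, from level about the same hinge axis; the flap is at the mark when joint flap equals joint mark. A stiff clip; between 0.45 and 0.85
- mark_tip (a point): inner end of the red pointer, 223 mm from the hinge axis, 158 mm along +x of flap_hinge, beyond the flap's edge; the pointer is 62 mm long, 7 mm wide and points along the radius. Its y axis points away from the hinge along the pointer. The plywood scale beside it stands 142 to 154 mm along +x of flap_hinge, an arc of 238 to 272 mm radius about the hinge axis from level up to 1.0 rad
- glue: bystander, loose: white glue bottle with an orange cap, 60 mm across, 150 mm tall, upright; origin: centre of its underside
- sanding_block: bystander, loose: cork sanding block, 77 x 46 x 27 mm; origin: centre of its underside
- mallet: bystander, loose: wooden mallet lying on its side, about 250 mm long, head 60 x 110 x 60 mm; origin: on the bench, under the middle of its handle
- square: bystander, loose: carpenter's square lying flat, 80 mm stock and 150 mm steel blade; origin under the middle of its stock
- offcut: bystander, loose: pale wood offcut, 90 x 60 x 35 mm; origin: centre of its underside

How it is judged:
By the outcome, as a careful person would: the job done as asked, in the order asked, and still so for the second after the job is handed in, while the arm keeps its last pose, push and grip.
It also fails if it takes over 72 s, if anything falls off the work surface, if the arm or the gripper's body presses on something with over 40 N, if the wrist force passes 120 N, or if a joint passes its speed limit or range.

ROBOT

A 6-joint arm with a two-finger parallel gripper is mounted at the origin on the work surface. World frame = base frame: x ahead of the robot, y to its left, z up, the work surface at z = 0. Lengths are in m, angles in rad, forces in N, time in s.
With the tool pointing down it reaches from about 0.375 to 0.9 m from the base axis. Payload 3.1 kg.
Tool frame: the origin (TCP) lies at the very end of the fingers, on their centre line; the grasp point (between the pads) lies 19 mm behind it; z points along the fingers, y is the direction in which the jaws open and shut (so a half turn about z gives the same grasp; the last joint's range is limited). The gripper opens to 87 mm and grips with 3 to 60 N. Pads are 19 mm wide; open, the fingers measure 117 mm over their backs; the gripper's body (75 mm by 190 mm) begins 51 mm behind the grasp point.
Start: joints at [-1.312, 0.527, 1.433, -0, 1.181, -0.178], TCP at [0.264, -0.566, 0.223] pointing down, gripper open.
Joint ranges: [-3.08, 3.08], [-0.75, 2.2], [0.22, 2.44], [-1.43, 4.57], [0, 2.65], [-2.85, 2.85]. Speed limits (rad/s): [2.79, 2.79, 3.14, 3.14, 3.14, 3.14].

INTERFACE

Orientations are given as a unit quaternion [x, y, z, w].
In Python, from rig import robot gives the robot as it stands.
- The arm moves only by the tool arm_command, never from a script. Its argument "targets" is a list of rows, each a list of 5 numbers: the shift along the tool's x, y, z in cm, then the turn about the tool's z in rad, then the finger opening in cm, from 0 to 8.7. In form: [[dx, dy, dz, spin, hand], ...]. A call has 1 to 5 rows; each row is the pose to reach, as a shift and turn from the pose commanded when the call began, along the tool's axes at that moment; what a row does not reach only later rows make up. A row lasts 1/8 s, in which the tool goes at most 62.5 mm and 10.7 degrees, less where a joint would pass 70% of its speed; a pose out of reach is approached as far as the arm can. A call with a gripper value outside its range is refused whole. The fingers move at their own pace and stop on an object; "newtons" is the grip in N (left out, the last holds). Time passes only in rows, so rows that repeat a pose let the fingers close. It gives the time, the measured TCP pose, the force and the opening at its end, in the units of the state.
- robot.get_obs(): the state, without advancing time (a new reading comes with each control period).
- robot.camera(name): name is "scene" or "top" or "wrist"; returns (picture, depth): 480x640x3 uint8, red, green, blue; 480x640 float32, m along the optical axis (not along the pixel's ray), 0 where there is no reading.
- robot.camera_model(name): a dict with "mtx" (3x3 intrinsics, pixels), "extrinsics" (4x4, takes a point from world to camera coordinates). Camera axes: x right, y up, looking along -z (the intrinsics and any distortion apply to the point x, -y, -z); pixel columns grow to the right and rows downward; lengths in m; the calibration is good to about 2 mm. A picture is of the moment at which its call begins: read the wrist's pose just before it. camera_model takes no time and is no camera call; for the wrist camera it gives the pose at the moment of the call.
- robot.hand_in(): hands the job in, once; it reports no verdict.
The state is a dict: "time": time; "q": joint angles; "joint_velocities": joint speeds; "joint_torque": joint torques, N m; "position": TCP position; "tool_rot": TCP orientation; "ft_force": force on the tool from outside, world axes, zero at the start; "moment": the same for the moment, N m; "grip_width": finger opening in m.
Only numpy, scipy, OpenCV 4.12 (cv2) and the standard library are available. Lean on these libraries where they do the work, as an engineer would, in place of code of your own. Each camera call takes 0.05 s, during which the arm holds its last target.

## Working session

There is one attempt and no reset: what is moved stays moved. The work goes in short steps, Python scripts to look and compute and a tool call to move; the robot and the scene stay as the last step left them, time stands still between calls to the robot, and variables do not carry over. Pictures are saved under pics/ and viewed, and the job is handed in when it is done.

Besides the shell and the picture viewer there is one more tool, called after "Request:" as name([rows], argument=value, ...), one row to a line, values as JSON. arm_command: Moves the arm, as the interface text tells. Its arguments: {"type":"object","properties":{"targets":{"type":"array","items":{"type":"array","items":{"type":"number"}}},"newtons":{"type":"number"}},"required":["targets"]}

```bash
ls; mkdir -p pics; python3 - <<'E'
from rig import robot
import cv2,numpy as np
print(robot.get_obs())
for n in ["scene","top"]:
    p,d=robot.camera(n); cv2.imwrite(f"pics/{n}0.png",p[:,:,::-1]); np.save(f"pics/{n}0.npy",d)
    m=robot.camera_model(n); print(n,m)
    np.savez(f"pics/{n}_m.npz",K=m["mtx"],E=m["extrinsics"])
E
```

```text
pics
{'time': 0.0, 'q': array([-1.31248980e+00,  5.28462894e-01,  1.43387596e+00, -3.93238313e-05,
        1.18138963e+00, -1.78494715e-01]), 'joint_velocities': array([-2.47865502e-04,  2.38005315e-04,  1.39611702e-04,  3.64293664e-05,
       -2.21278136e-04,  1.83343863e-04]), 'joint_torque': array([ 1.22351361e-03, -4.40038705e+01, -1.76591384e+01,  6.34181849e-02,
        5.81452344e-02, -1.50739511e-04]), 'position': array([ 0.26423481, -0.56560289,  0.22158202]), 'tool_rot': array([ 9.76243054e-01,  2.16675699e-01, -6.07722323e-05, -1.06633857e-03]), 'ft_force': array([ 0.26418211,  0.15079402, -0.03637973]), 'moment': array([ 0.00919764,  0.02915599, -0.0153924 ]), 'grip_width': 0.08677099828578623}
scene {'mtx': array([[437.98555485,   0.        , 319.7845376 ],
       [  0.        , 437.98555485, 242.56688912],
       [  0.        ,   0.        ,   1.        ]]), 'extrinsics': array([[ 2.50119594e-01,  9.68214602e-01, -8.20104387e-04,
        -1.23289639e-01],
       [-7.03578338e-01,  1.82337673e-01,  6.86826394e-01,
         3.11418015e-01],
       [ 6.65144880e-01, -1.71211731e-01,  7.26821045e-01,
        -1.37245265e+00],
       [ 0.00000000e+00,  0.00000000e+00,  0.00000000e+00,
         1.00000000e+00]])}
top {'mtx': array([[511.12362197,   0.        , 318.84225247],
       [  0.        , 511.12362197, 239.2725857 ],
       [  0.        ,   0.        ,   1.        ]]), 'extrinsics': array([[ 0.02837403, -0.99958071, -0.00577291, -0.03260092],
       [ 0.98043158,  0.02670404,  0.19504053, -0.52309961],
       [-0.19480459, -0.01119403,  0.98077819, -1.07426952],
       [ 0.        ,  0.        ,  0.        ,  1.        ]])}
```

View pics/scene0.png

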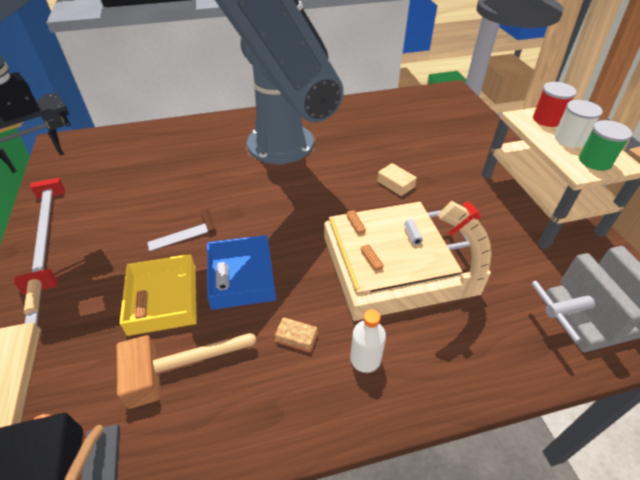

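View pics/top0.png

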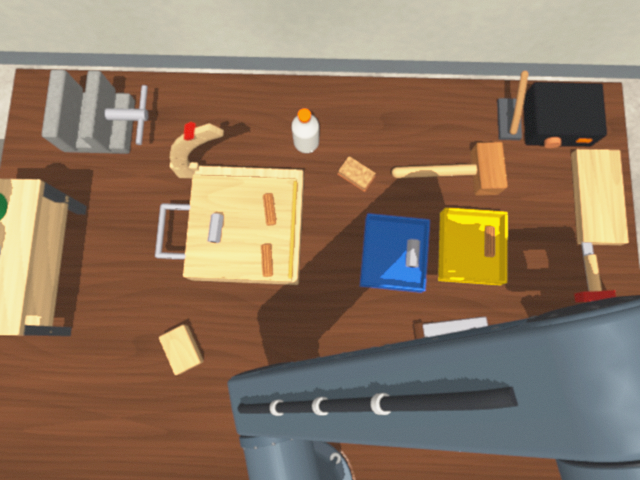

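The top view shows the flap around (243,225) with the handle on its left (160–187, 205–258), so the hinge is on the right. The nut is at (216,227) and the tenons at (269,209) and (267,260). The red pointer is at (190,131). The blue bin is at (395,252) and the yellow bin at (473,246).

```bash
cat > h.py <<'E'
import numpy as np,cv2
def load(n):
    z=np.load(f"pics/{n}_m.npz"); return z["K"],z["E"]
def ray(K,E,u,v):
    R,t=E[:3,:3],E[:3,3]; d=np.linalg.inv(K)@[u,v,1]; d=np.array([d[0],-d[1],-d[2]])
    return -R.T@t, R.T@d
def atz(K,E,u,v,z):
    c,d=ray(K,E,u,v); return c+d*(z-c[2])/d[2]
def dep(K,E,u,v,D,r=1):
    c,d=ray(K,E,u,v); u,v=int(round(u)),int(round(v)); return c+d*np.median(D[v-r:v+r+1,u-r:u+r+1])
def proj(K,E,P):
    P=np.atleast_2d(P); q=P@E[:3,:3].T+E[:3,3]; q=q*[1,-1,-1]; q=q@K.T; return q[:,:2]/q[:,2:]
E
python3 - <<'E'
from h import *
K,E=load("top");D=np.load("pics/top0.npy");im=cv2.imread("pics/top0.png")
for n,u,v in [("nut",216,227),("ta",269,209),("tb",267,260),("flap",240,250),("flap2",250,190),("handle",162,232),("bench",330,270),("blue floor",385,270),("yell",465,270),("ptr",190,131),("bwall",364,250)]:
    print(n,dep(K,E,u,v,D).round(4))
cv2.imwrite("pics/c1.png",cv2.resize(im[110:290,150:310],None,fx=4,fy=4,interpolation=cv2.INTER_CUBIC)[:600*2][:720,:640][:600])
cv2.imwrite("pics/c1.png",cv2.resize(im[115:290,145:310],None,fx=3.4,fy=3.4,interpolation=cv2.INTER_CUBIC))
cv2.imwrite("pics/c2.png",cv2.resize(im[200:300,350:520],None,fx=4,fy=4,interpolation=cv2.INTER_CUBIC))
K,E=load("scene");D=np.load("pics/scene0.npy");im=cv2.imread("pics/scene0.png")
cv2.imwrite("pics/c3.png",cv2.resize(im[180:320,320:500],None,fx=4,fy=4,interpolation=cv2.INTER_CUBIC))
E
```

```text
nut [0.5369 0.2021 0.09  ]
ta [0.5816 0.0915 0.0822]
tb [0.4699 0.0905 0.0818]
flap [0.4925 0.1518 0.0665]
flap2 [0.6282 0.1376 0.0656]
handle [0.5284 0.3256 0.063 ]
bench [ 0.4636 -0.0449 -0.0013]
blue floor [ 0.4665 -0.1697  0.0027]
yell [ 0.4712 -0.3505  0.0045]
ptr [0.6764 0.2223 0.273 ]
bwall [ 0.504  -0.1183  0.043 ]
```

View pics/c1.png

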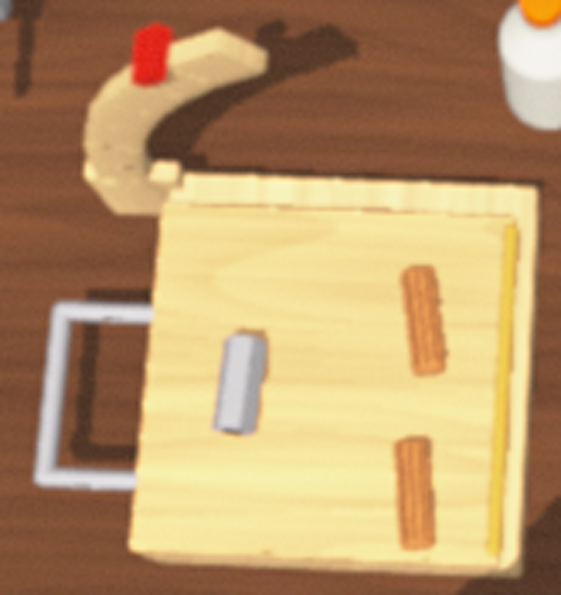

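View pics/c2.png

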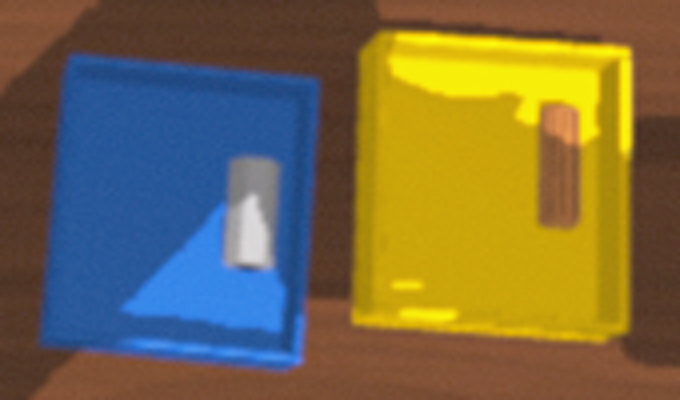

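View pics/c3.png

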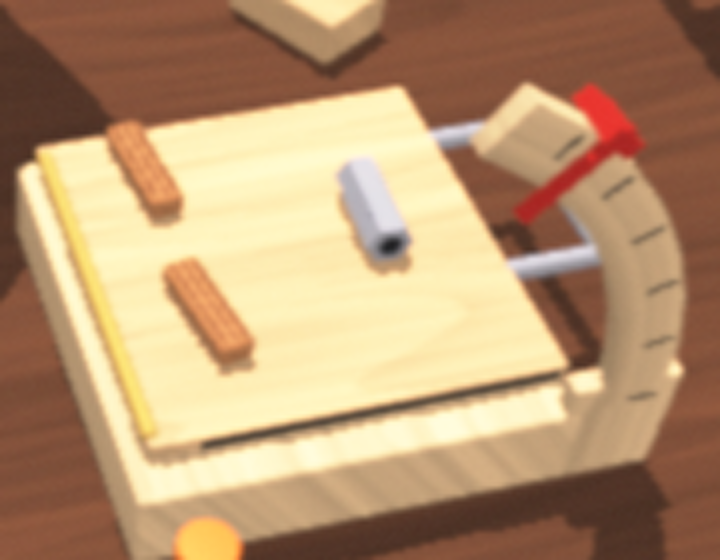

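```bash
python3 - <<'E'
from h import *
K,E=load("top");D=np.load("pics/top0.npy")
print("cam",(-E[:3,:3].T@E[:3,3]).round(3))
c1=lambda u,v,z:atz(K,E,145+u/3.4,115+v/3.4,z)
c2=lambda u,v,z:atz(K,E,350+u/4,200+v/4,z)
def seg(n,a,b):
    d=a-b; print(n,((a+b)/2).round(4),"len",np.linalg.norm(d).round(4),"ang from +x",np.arctan2(d[1],d[0]).round(3))
seg("handle",c1(61,310,.061),c1(43,480,.061))
seg("flap left edge",c1(168,205,.067),c1(132,550,.067))
seg("yellowline",c1(512,225,.067),c1(492,552,.067))
seg("ta",c1(418,267,.083),c1(429,373,.083))
seg("tb",c1(412,438,.083),c1(418,548,.083))
seg("nut",c1(248,334,.091),c1(233,430,.091))
for n,cs in [("blue",[(68,57),(320,78),(300,368),(42,345)]),("yellow",[(378,32),(632,45),(630,335),(352,322)])]:
    P=np.array([c2(u,v,.045) for u,v in cs]); print(n,P.round(4).tolist(),P.mean(0).round(4)); 
    for i in range(4): print(np.linalg.norm(P[i]-P[i-1]).round(4))
seg("bnut",c2(254,157,.029),c2(248,268,.029))
seg("yten",c2(560,104,.021),c2(559,226,.021))
# ptr tip
Ks,Es=load("scene");Ds=np.load("pics/scene0.npy")
for u,v in [(523,215),(600,155),(560,185)]:
    print("ptr",dep(Ks,Es,320+u/4,180+v/4,Ds,0).round(4))
E
```

```text
cam [ 0.305 -0.031  1.155]
handle [0.5311 0.3301 0.061 ] len 0.1123 ang from +x -0.015
flap left edge [0.5447 0.266  0.067 ] len 0.2277 ang from +x -0.024
yellowline [0.5434 0.0395 0.067 ] len 0.215 ang from +x -0.021
ta [0.5814 0.0902 0.083 ] len 0.0702 ang from +x 0.147
tb [0.4699 0.0903 0.083 ] len 0.0697 ang from +x 0.102
nut [0.5361 0.2024 0.091 ] len 0.0622 ang from +x -0.084
blue [[0.585, -0.124, 0.045], [0.5768, -0.2644, 0.045], [0.4148, -0.2513, 0.045], [0.4234, -0.1115, 0.045]] [ 0.5    -0.1878  0.045 ]
0.1621
0.1407
0.1624
0.1401
yellow [[0.6041, -0.2972, 0.045], [0.6004, -0.4387, 0.045], [0.4377, -0.4305, 0.045], [0.4407, -0.2799, 0.045]] [ 0.5207 -0.3616  0.045 ]
0.1644
0.1415
0.1629
0.1507
bnut [ 0.5026 -0.2283  0.029 ] len 0.0631 ang from +x -0.06
yten [ 0.536  -0.4037  0.021 ] len 0.0703 ang from +x -0.045
ptr [0.6916 0.1896 0.2275]
ptr [0.6909 0.2197 0.2565]
ptr [0.694  0.2019 0.2455]
```

```bash
cat > go.py <<'E'
import sys,numpy as np
from rig import robot
def go(x,y,z,yaw):
    o=robot.get_obs(); p=np.array(o["position"]); q=o["tool_rot"]
    from scipy.spatial.transform import Rotation as R
    M=R.from_quat(q).as_matrix(); psi=np.arctan2(M[1,0],M[0,0])
    d=M.T@(np.array([x,y,z])-p); s=(psi-yaw+np.pi)%(2*np.pi)-np.pi
    print("t",round(o["time"],2),"at",p.round(4),"yaw",psi.round(3),"tilt",M[:,2].round(4),"F",np.round(o["ft_force"],2),"w",round(o["grip_width"],4))
    print("shift cm",(d*100).round(2),"spin",round(s,3),"rows",max(np.linalg.norm(d)/.0625,abs(s)/.1867).round(1))
if __name__=="__main__": go(*map(float,sys.argv[1:5]))
E
python3 go.py .536 .202 .17 -.084
```

```text
t 0.1 at [ 0.2642 -0.5657  0.2217] yaw 0.437 tilt [-5.0e-04  1.9e-03 -1.0e+00] F [-0.2  -0.28  0.99] w 0.0869
shift cm [ 57.1  -58.05   5.3 ] spin 0.521 rows 13.1
```

Request:
arm_command([
  [57.1,-58,5.2,0.52,8.7],
  [57.1,-58,5.2,0.52,8.7],
  [57.1,-58,5.2,0.52,8.7],
  [57.1,-58,5.2,0.52,8.7],
  [57.1,-58,5.2,0.52,8.7],
], newtons=20)

```text
time: 0.72
position: [0.3689, -0.2704, 0.2024]
tool_rot: [0.999, -0.042, 0.0, -0.0]
ft_force: [0.7, -0.2, 0.6]
grip_width: 0.087
```

```bash
python3 go.py .536 .202 .17 -.084
```

```text
t 0.72 at [ 0.3689 -0.2704  0.2024] yaw -0.084 tilt [ 1.e-04  2.e-04 -1.e+00] F [ 0.68 -0.22  0.55] w 0.087
shift cm [ 12.68 -48.48   3.25] spin -0.0 rows 8.0
```

Request:
arm_command([
  [12.7,-48.5,3.2,0,8.7],
  [12.7,-48.5,3.2,0,8.7],
  [12.7,-48.5,3.2,0,8.7],
  [12.7,-48.5,3.2,0,8.7],
  [12.7,-48.5,3.2,0,8.7],
])

```text
time: 1.35
position: [0.4729, 0.0237, 0.1825]
tool_rot: [0.999, -0.042, 0.0, 0.0]
ft_force: [1.7, -1.2, 0.7]
grip_width: 0.0869
```

```bash
python3 go.py .536 .202 .17 -.084
```

```text
t 1.35 at [0.4729 0.0237 0.1825] yaw -0.083 tilt [ 2.e-04 -2.e-04 -1.e+00] F [ 1.66 -1.16  0.68] w 0.0869
shift cm [  4.81 -18.29   1.25] spin 0.001 rows 3.0
```

Request:
arm_command([
  [4.8,-18.3,1.2,0,8.7],
  [4.8,-18.3,1.2,0,8.7],
  [4.8,-18.3,1.2,0,8.7],
  [4.8,-18.3,1.2,0,8.7],
  [4.8,-18.3,1.2,0,8.7],
])

```text
time: 1.98
position: [0.5346, 0.2, 0.1701]
tool_rot: [0.999, -0.041, -0.001, 0.0]
ft_force: [0.3, -0.2, -0.1]
grip_width: 0.0872
```

```bash
python3 - <<'E'
from h import *
from rig import robot
from go import go
go(.536,.202,.071,-.084)
m=robot.camera_model("wrist"); p,d=robot.camera("wrist")
np.savez("pics/wrist_m.npz",K=m["mtx"],E=m["extrinsics"]); np.save("pics/w1.npy",d)
K,E=np.array(m["mtx"]),np.array(m["extrinsics"])
im=p[:,:,::-1].copy()
cv2.imwrite("pics/w1.png",im)
for P in [(.536,.2024,.091),(.5814,.0902,.083),(.4699,.0903,.083)]: print(proj(K,E,P))
E
```

```text
t 1.98 at [0.5346 0.2    0.1701] yaw -0.082 tilt [-1.9e-03 -8.0e-04 -1.0e+00] F [ 0.3  -0.18 -0.14] w 0.0872
shift cm [ 0.14 -0.22  9.91] spin 0.002 rows 1.6
[[313.569441   250.51626928]]
[[461.12079184 176.48311462]]
[[455.01853904 312.18110241]]
```

View pics/w1.png

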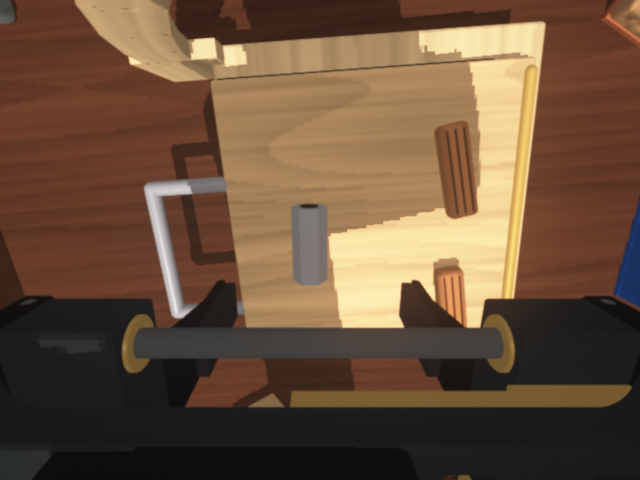

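The wrist view shows the nut at (310,244) and tenon_a at (457,170), each within about 5 mm of the prediction. I'll descend on the nut.

Request:
arm_command([
  [0.3,-0.3,5,0,8.7],
  [0.3,-0.3,8,0,8.7],
  [0.3,-0.3,9.9,0,7],
  [0.3,-0.3,9.9,0,5],
])

```text
time: 2.52
position: [0.5372, 0.2008, 0.0705]
tool_rot: [0.999, -0.043, -0.002, 0.001]
ft_force: [0.5, 0.2, 0.3]
grip_width: 0.0742
```

Request:
arm_command([
  [0,0,0,0,2],
  [0,0,0,0,2],
  [0,0,0,0,2],
  [0,0,0,0,2],
], newtons=30)

```text
time: 3.02
position: [0.5389, 0.203, 0.0722]
tool_rot: [0.999, -0.041, 0.0, -0.0]
ft_force: [0.6, 0.2, -0.9]
grip_width: 0.0351
```

```bash
python3 - <<'E'
from h import *
from rig import robot
from go import go
go(.502,-.168,.17,-.077)
for n in ["wrist"]:
  p,d=robot.camera(n); cv2.imwrite(f"pics/{n}2.png",p[:,:,::-1])
E
```

```text
t 3.02 at [0.5389 0.203  0.0722] yaw -0.083 tilt [ 9.e-04  1.e-04 -1.e+00] F [ 0.55  0.16 -0.85] w 0.0351
shift cm [-0.6  37.27 -9.78] spin -0.006 rows 6.2
```

View pics/wrist2.png

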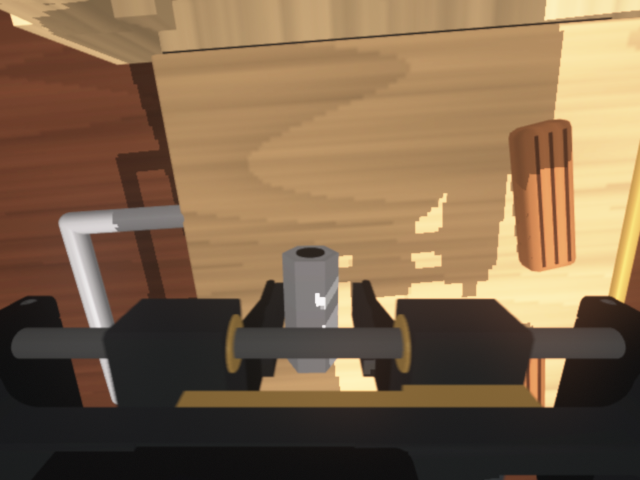

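The fingers straddle the nut and are still closing.

Request:
arm_command([
  [0,0,0,0,2],
  [0,0,0,0,2],
  [0,0,0,0,2],
  [0,0,-2,0,2],
  [0,0,-5,0,2],
])

```text
time: 3.7
position: [0.5369, 0.202, 0.1204]
tool_rot: [0.999, -0.041, -0.003, 0.001]
ft_force: [0.0, 1.0, -1.5]
grip_width: 0.0262
```

```bash
python3 go.py .502 -.170 .15 -.077
```

```text
t 3.7 at [0.5369 0.202  0.1204] yaw -0.083 tilt [-0.0052 -0.0019 -1.    ] F [ 0.04  1.   -1.53] w 0.0262
shift cm [-0.42 37.37 -2.87] spin -0.006 rows 6.0
```

Request:
arm_command([
  [0,0,-3,0,2],
  [-0.4,37.4,-3,0,2],
  [-0.4,37.4,-3,0,2],
  [-0.4,37.4,-3,0,2],
  [-0.4,37.4,-3,0,2],
])

```text
time: 4.32
position: [0.514, -0.0481, 0.1511]
tool_rot: [0.999, -0.041, -0.001, 0.0]
ft_force: [-0.1, -0.1, -2.2]
grip_width: 0.0263
```

```bash
python3 go.py .502 -.170 .15 -.077
```

```text
t 4.33 at [ 0.514  -0.0481  0.1511] yaw -0.082 tilt [-2.e-03 -4.e-04 -1.e+00] F [-0.06 -0.07 -2.23] w 0.0263
shift cm [-0.19 12.25  0.11] spin -0.005 rows 2.0
```

Request:
arm_command([
  [-0.2,12.2,0,0,2],
  [-0.2,12.2,0,0,2],
  [-0.2,12.2,6,0,2],
  [-0.2,12.2,11,0,2],
  [-0.2,12.2,13,0,2],
])

```text
time: 4.95
position: [0.5001, -0.1668, 0.0182]
tool_rot: [0.999, -0.042, -0.004, -0.001]
ft_force: [1.1, -0.6, -1.5]
grip_width: 0.026
```

```bash
python3 - <<'E'
from h import *
from rig import robot
from go import go
go(.502,-.170,.014,-.077)
for n in ["top","wrist"]:
  p,d=robot.camera(n); cv2.imwrite(f"pics/{n}3.png",p[:,:,::-1] if n=="wrist" else p[150:300,300:530,::-1])
E
```

```text
t 4.95 at [ 0.5001 -0.1668  0.0182] yaw -0.083 tilt [-0.007   0.0032 -1.    ] F [ 1.11 -0.56 -1.47] w 0.026
shift cm [0.22 0.3  0.42] spin -0.006 rows 0.1
```

View pics/wrist3.png

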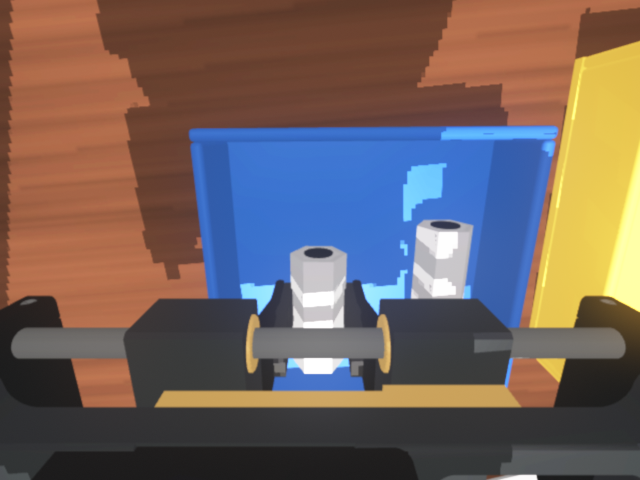

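The nut is in the bin, beside the loose one and clear of the walls. Releasing.

Request:
arm_command([
  [0,0,0.2,0,4.4],
  [0,0,0.2,0,4.4],
  [0,0,0.2,0,4.4],
  [0,0,-5,0,4.4],
  [0,0,-10,0,5],
])

```text
time: 5.68
position: [0.503, -0.1673, 0.123]
tool_rot: [0.999, -0.042, -0.0, -0.0]
ft_force: [0.2, 0.5, 0.2]
grip_width: 0.0473
```

```bash
python3 go.py .583 .092 .14 .147
```

```text
t 5.67 at [ 0.503  -0.1673  0.123 ] yaw -0.083 tilt [-5.e-04  2.e-04 -1.e+00] F [0.24 0.5  0.17] w 0.0473
shift cm [  5.82 -26.51  -1.7 ] spin -0.23 rows 4.4
```

Request:
arm_command([
  [5.8,-26.5,-1.7,-0.23,6],
  [5.8,-26.5,-1.7,-0.23,6],
  [5.8,-26.5,-1.7,-0.23,6],
  [5.8,-26.5,-1.7,-0.23,6],
  [5.8,-26.5,-1.7,-0.23,6],
])

```text
time: 6.3
position: [0.5838, 0.0952, 0.14]
tool_rot: [0.997, 0.075, 0.001, -0.0]
ft_force: [-0.1, 0.1, 0.2]
grip_width: 0.0598
```

Request:
arm_command([
  [0,0,3,0,6],
])

```text
time: 6.42
position: [0.5858, 0.0935, 0.1114]
tool_rot: [0.997, 0.075, 0.004, 0.001]
ft_force: [-0.2, -0.1, -0.4]
grip_width: 0.0599
```

```bash
python3 - <<'E'
from h import *
from rig import robot
from go import go
go(.583,.092,.070,.147)
p,d=robot.camera("wrist"); cv2.imwrite(f"pics/wrist4.png",p[:,:,::-1])
E
```

```text
t 6.42 at [0.5858 0.0935 0.1114] yaw 0.15 tilt [ 8.1e-03 -5.0e-04 -1.0e+00] F [-0.15 -0.14 -0.41] w 0.0599
shift cm [-0.33  0.1   4.13] spin 0.003 rows 0.7
```

View pics/wrist4.png

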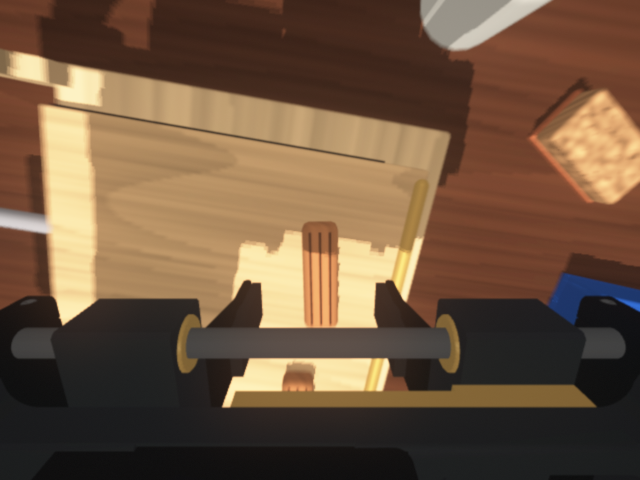

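The tenon is centred between the jaws and aligned with them. Descending and gripping.

Request:
arm_command([
  [-0.2,0,3,0,5],
  [-0.2,0,4.1,0,3.5],
  [-0.2,0,4.1,0,1.5],
  [-0.2,0,4.1,0,1.5],
  [-0.2,0,4.1,0,1.5],
], newtons=20)

```text
time: 7.1
position: [0.5813, 0.0911, 0.0683]
tool_rot: [0.997, 0.073, 0.0, 0.0]
ft_force: [-0.2, -0.3, 1.3]
grip_width: 0.0222
```

Request:
arm_command([
  [0,0,0,0,1.5],
  [0,0,0,0,1.5],
  [0,0,0,0,1.5],
])

```text
time: 7.48
position: [0.5813, 0.0911, 0.0682]
tool_rot: [0.997, 0.073, 0.0, 0.0]
ft_force: [-1.1, -3.1, 6.0]
grip_width: 0.0218
```

Request:
arm_command([
  [0,0,-4,0,1.5],
  [0,0,-8,0,1.5],
])

```text
time: 7.72
position: [0.5802, 0.0919, 0.1475]
tool_rot: [0.997, 0.073, -0.001, -0.001]
ft_force: [1.5, -0.2, -1.1]
grip_width: 0.0215
```

```bash
python3 - <<'E'
from rig import robot
from go import go
import cv2
# yellow centre (.5225,-.3646), offset +30 in y'
go(.524,-.335,.15,-.05)
p,d=robot.camera("wrist"); cv2.imwrite(f"pics/wrist5.png",p[:,:,::-1])
E
```

```text
t 7.72 at [0.5802 0.0919 0.1475] yaw 0.147 tilt [-2.6e-03  9.0e-04 -1.0e+00] F [ 1.53 -0.21 -1.11] w 0.0215
shift cm [-11.8   41.41  -0.27] spin 0.197 rows 6.9
```

View pics/wrist5.png

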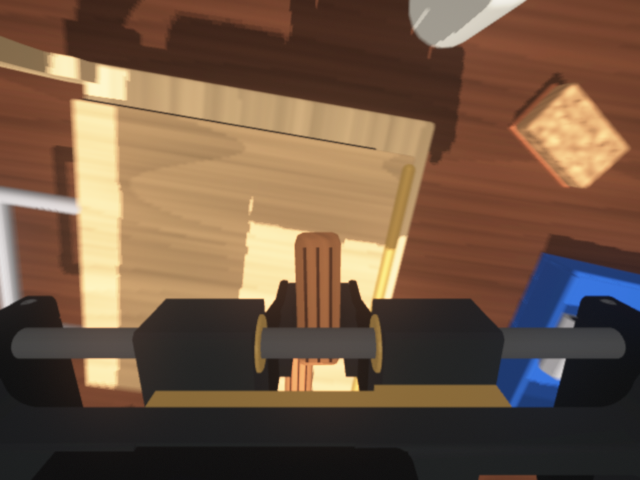

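Tenon_a is gripped and lifted (width 21.5 mm). Moving to the yellow bin.

Request:
arm_command([
  [-11.8,41.4,0,0.2,1.5],
  [-11.8,41.4,0,0.2,1.5],
  [-11.8,41.4,0,0.2,1.5],
  [-11.8,41.4,0,0.2,1.5],
  [-11.8,41.4,0,0.2,1.5],
])

```text
time: 8.4
position: [0.5398, -0.2197, 0.1471]
tool_rot: [1.0, -0.027, 0.0, -0.001]
ft_force: [0.5, 0.6, 1.2]
grip_width: 0.0217
```

```bash
python3 go.py .524 -.335 .10 -.05
```

```text
t 8.4 at [ 0.5398 -0.2197  0.1471] yaw -0.053 tilt [ 1.e-04  1.e-03 -1.e+00] F [0.51 0.59 1.18] w 0.0217
shift cm [-0.96 11.6   4.7 ] spin -0.003 rows 2.0
```

Request:
arm_command([
  [-1,11.6,0,0,1.5],
  [-1,11.6,1,0,1.5],
  [-1,11.6,6,0,1.5],
])

```text
time: 8.78
position: [0.5266, -0.3409, 0.0898]
tool_rot: [1.0, -0.029, 0.005, 0.004]
ft_force: [0.4, 0.5, -0.5]
grip_width: 0.0219
```

```bash
python3 - <<'E'
from rig import robot
from go import go
import cv2
go(.524,-.335,.020,-.05)
p,d=robot.camera("wrist"); cv2.imwrite(f"pics/wrist6.png",p[:,:,::-1])
E
```

```text
t 8.78 at [ 0.5266 -0.3409  0.0898] yaw -0.059 tilt [ 0.0092 -0.0086 -0.9999] F [ 0.37  0.52 -0.55] w 0.0219
shift cm [-0.36 -0.63  6.97] spin -0.009 rows 1.1
```

View pics/wrist6.png

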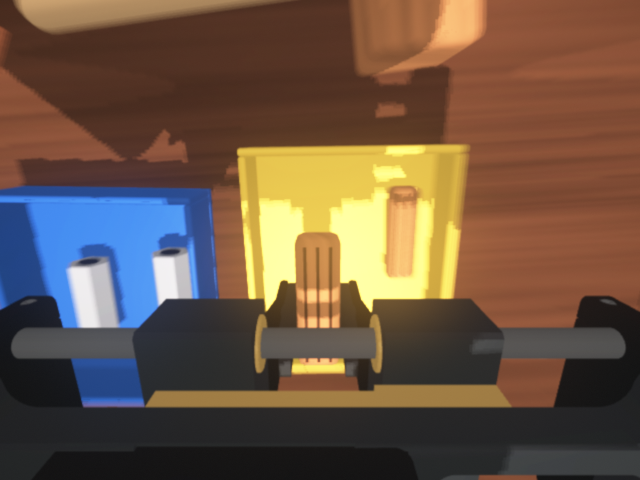

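Tenon_a hangs inside the yellow bin's outline, with the loose tenon at (402,232) well clear. Lowering and releasing.

Request:
arm_command([
  [0,0,5,0,1.5],
  [0,0,6.7,0,1.5],
  [0,0,6.7,0,3],
  [0,0,6.7,0,3],
])

```text
time: 9.32
position: [0.5253, -0.3341, 0.0224]
tool_rot: [1.0, -0.026, 0.001, 0.001]
ft_force: [-0.9, -0.3, 0.1]
grip_width: 0.0292
```

Request:
arm_command([
  [0,0,0,0,3],
  [0,0,-5,0,3],
  [0,0,-10,0,5],
])

```text
time: 9.7
position: [0.5241, -0.3336, 0.1225]
tool_rot: [1.0, -0.027, 0.0, 0.0]
ft_force: [0.6, -1.0, -0.1]
grip_width: 0.0342
```

```bash
python3 - <<'E'
from rig import robot
from go import go
import cv2
go(.472,.092,.14,.102)
p,d=robot.camera("wrist"); cv2.imwrite(f"pics/wrist7.png",p[:,:,::-1])
E
```

```text
t 9.7 at [ 0.5241 -0.3336  0.1225] yaw -0.053 tilt [ 3.e-04 -2.e-04 -1.e+00] F [ 0.59 -0.99 -0.11] w 0.0342
shift cm [ -7.47 -42.22  -1.76] spin -0.155 rows 6.9
```

View pics/wrist7.png

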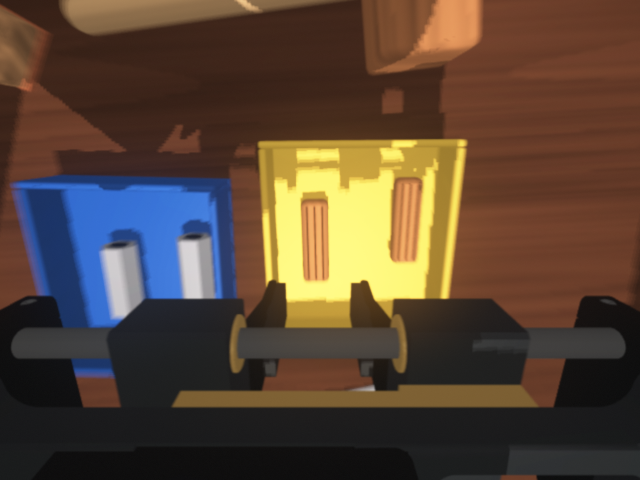

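Tenon_a lies in the yellow bin at (315,240) and the nut in the blue bin at (122,278). Next is tenon_b.

Request:
arm_command([
  [-7.5,-42.2,-1.8,-0.155,6],
  [-7.5,-42.2,-1.8,-0.155,6],
  [-7.5,-42.2,-1.8,-0.155,6],
  [-7.5,-42.2,-1.8,-0.155,6],
  [-7.5,-42.2,-1.8,-0.155,6],
])

```text
time: 10.38
position: [0.4862, -0.0221, 0.1352]
tool_rot: [0.999, 0.051, 0.002, 0.0]
ft_force: [1.2, 0.3, 0.5]
grip_width: 0.0596
```

```bash
python3 go.py .472 .092 .14 .102
```

```text
t 10.38 at [ 0.4862 -0.0221  0.1352] yaw 0.101 tilt [ 3.1e-03 -7.0e-04 -1.0e+00] F [1.18 0.26 0.53] w 0.0596
shift cm [ -0.26 -11.5   -0.5 ] spin -0.001 rows 1.8
```

Request:
arm_command([
  [-0.3,-11.5,-0.3,0,6],
  [-0.3,-11.5,-0.3,0,6],
  [-0.3,-11.5,2,0,6],
  [-0.3,-11.5,2,0,6],
])

```text
time: 10.88
position: [0.4705, 0.0912, 0.1139]
tool_rot: [0.999, 0.052, -0.0, -0.0]
ft_force: [0.3, -0.3, 0.2]
grip_width: 0.0601
```

```bash
python3 - <<'E'
from rig import robot
from go import go
import cv2
go(.472,.092,.0705,.102)
p,d=robot.camera("wrist"); cv2.imwrite(f"pics/wrist8.png",p[:,:,::-1])
E
```

```text
t 10.88 at [0.4705 0.0912 0.1139] yaw 0.104 tilt [-9.e-04 -0.e+00 -1.e+00] F [ 0.31 -0.32  0.21] w 0.0601
shift cm [ 0.16 -0.07  4.34] spin 0.002 rows 0.7
```

View pics/wrist8.png

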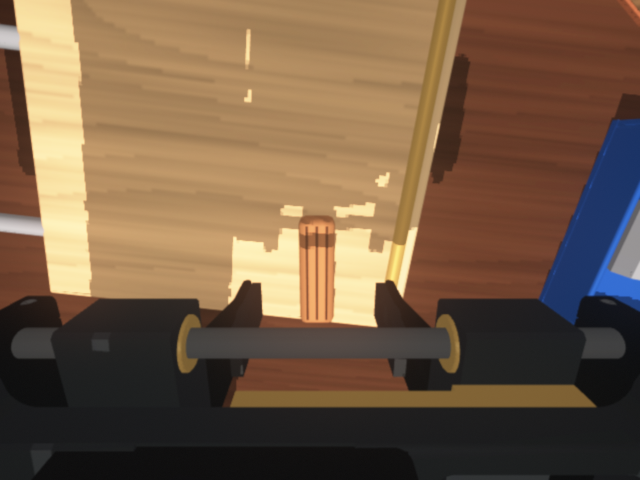

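Tenon_b is centred at (317,270) and aligned.

Request:
arm_command([
  [0.2,0,3,0,5],
  [0.2,0,4.3,0,3.5],
  [0.2,0,4.3,0,1.5],
  [0.2,0,4.3,0,1.5],
  [0.2,0,4.3,0,1.5],
])

```text
time: 11.55
position: [0.4737, 0.0904, 0.0716]
tool_rot: [0.999, 0.051, 0.001, 0.0]
ft_force: [0.3, -0.8, 1.4]
grip_width: 0.0215
```

Request:
arm_command([
  [0,0,0,0,1.5],
  [0,0,0,0,1.5],
  [0,0,0,0,1.5],
  [0,0,-4,0,1.5],
  [0,0,-8,0,1.5],
])

```text
time: 12.18
position: [0.4725, 0.0907, 0.1512]
tool_rot: [0.999, 0.051, -0.001, -0.0]
ft_force: [0.4, -0.2, 0.2]
grip_width: 0.0218
```

```bash
python3 go.py .522 -.371 .15 -.05
```

```text
t 12.18 at [0.4725 0.0907 0.1512] yaw 0.102 tilt [-2.1e-03  3.0e-04 -1.0e+00] F [ 0.45 -0.17  0.2 ] w 0.0218
shift cm [ 0.24 46.43  0.1 ] spin 0.152 rows 7.4
```

Request:
arm_command([
  [0.3,46.2,0,0.152,1.5],
  [0.3,46.2,0,0.152,1.5],
  [0.3,46.2,0,0.152,1.5],
  [0.3,46.2,0,0.152,1.5],
  [0.3,46.2,0,0.152,1.5],
])

```text
time: 12.8
position: [0.5068, -0.2218, 0.1507]
tool_rot: [1.0, -0.025, -0.0, -0.0]
ft_force: [0.9, -0.2, 0.1]
grip_width: 0.0217
```

```bash
python3 go.py .523 -.3685 .15 -.05
```

```text
t 12.8 at [ 0.5068 -0.2218  0.1507] yaw -0.05 tilt [-1.e-04  6.e-04 -1.e+00] F [ 0.92 -0.16  0.06] w 0.0217
shift cm [ 2.36 14.57  0.06] spin -0.0 rows 2.4
```

Request:
arm_command([
  [2.3,14.6,0,0,1.5],
  [2.3,14.6,0,0,1.5],
  [2.3,14.6,2,0,1.5],
  [2.3,14.6,7,0,1.5],
  [2.3,14.6,7,0,1.5],
])

```text
time: 13.42
position: [0.5194, -0.3644, 0.0766]
tool_rot: [1.0, -0.025, -0.004, -0.004]
ft_force: [-0.6, 0.7, 0.3]
grip_width: 0.0218
```

```bash
python3 - <<'E'
from rig import robot
from go import go
import cv2
go(.523,-.3685,.032,-.05)
p,d=robot.camera("wrist"); cv2.imwrite(f"pics/wrist9.png",p[:,:,::-1])
E
```

```text
t 13.43 at [ 0.5194 -0.3644  0.0766] yaw -0.051 tilt [-0.0079  0.0081 -0.9999] F [-0.62  0.69  0.28] w 0.0218
shift cm [0.42 0.43 4.45] spin -0.001 rows 0.7
```

View pics/wrist9.png

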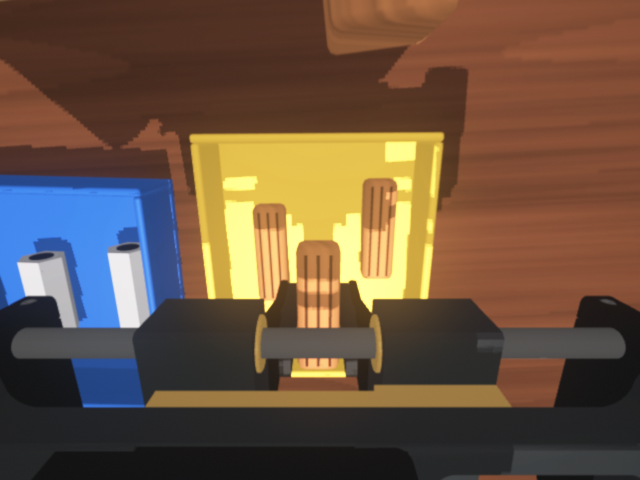

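Tenon_b hangs between the other two, with gaps on both sides. I'll lower it until the fingertips are just above the other tenons, then release.

Request:
arm_command([
  [0,0,4.6,0,1.5],
  [0,0,4.6,0,1.5],
  [0,0,4.6,0,3.2],
  [0,0,4.6,0,3.2],
  [0,0,4.6,0,3.2],
])

```text
time: 14.1
position: [0.5234, -0.3678, 0.0366]
tool_rot: [1.0, -0.025, 0.001, 0.001]
ft_force: [0.0, -0.1, 0.6]
grip_width: 0.0315
```

Request:
arm_command([
  [0,0,-5,0,3.2],
  [0,0,-11,0,5],
  [0,0,-14,0,5],
])

```text
time: 14.48
position: [0.524, -0.3684, 0.1794]
tool_rot: [1.0, -0.025, 0.002, 0.002]
ft_force: [0.0, -0.9, -0.8]
grip_width: 0.0441
```

```bash
python3 - <<'E'
from rig import robot
from go import go
import cv2,numpy as np
go(.531,.331,.16,-.02)
p,d=robot.camera("wrist"); cv2.imwrite(f"pics/wrist10.png",p[:,:,::-1])
p,d=robot.camera("scene"); cv2.imwrite(f"pics/scene10.png",p[:,:,::-1]); np.save("pics/scene10.npy",d)
cv2.imwrite("pics/s10.png",cv2.resize(p[190:320,320:500,::-1],None,fx=4.4,fy=4.4,interpolation=cv2.INTER_CUBIC))
E
```

```text
t 14.47 at [ 0.524  -0.3684  0.1794] yaw -0.05 tilt [ 0.0048 -0.0047 -1.    ] F [ 0.   -0.85 -0.79] w 0.0441
shift cm [ -2.82 -69.89   1.61] spin -0.03 rows 11.2
```

View pics/wrist10.png

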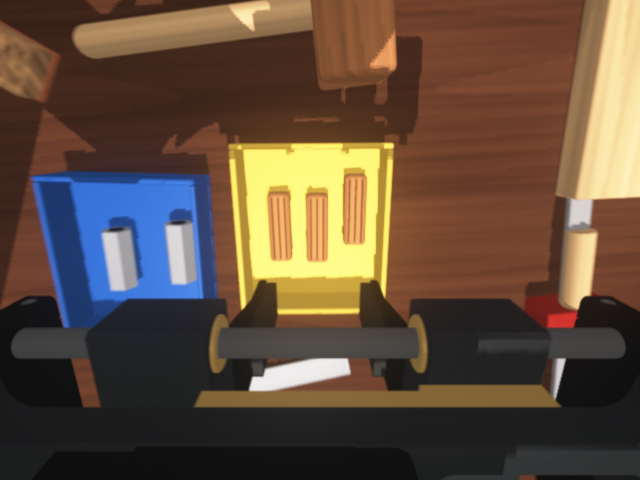

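View pics/s10.png

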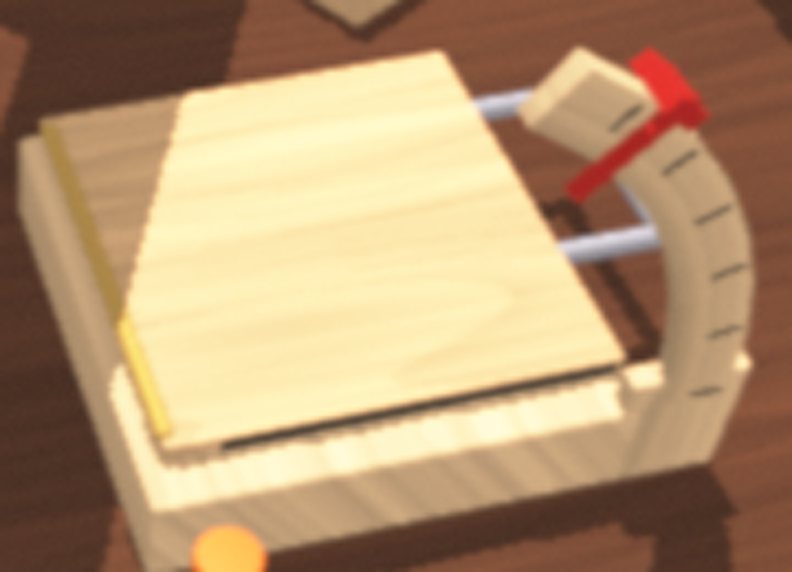

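The flap is clear and both bins are filled correctly. Measuring the mark angle from an enlarged crop.

```bash
python3 - <<'E'
import cv2
im=cv2.imread("pics/scene10.png")
cv2.imwrite("pics/s11.png",cv2.resize(im[195:285,430:500],None,fx=6.6,fy=6.6,interpolation=cv2.INTER_CUBIC))
E
```

```text
(no output)
```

View pics/s11.png

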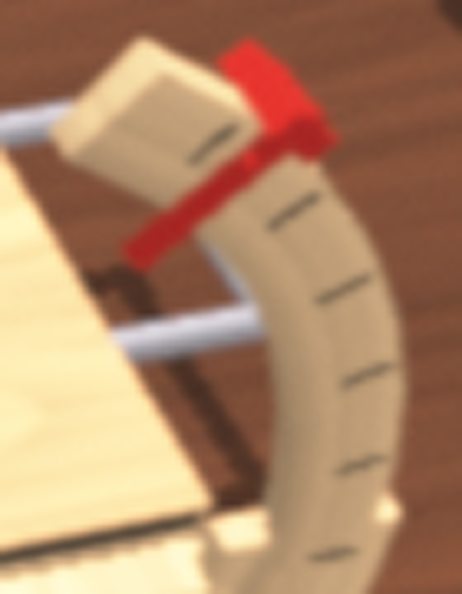

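```bash
cat > mk.py <<'E'
from h import *
from scipy.optimize import least_squares
K,E=load("scene"); yaw=-.02
f=lambda u,v:np.array([(u+.5)/6.6-.5+430,(v+.5)/6.6-.5+195])
T=np.array([f(*p) for p in [(333,555),(361,465),(368,374),(343,289),(295,211),(214,144)]])
H0=np.array([.5253,.0402,.061]); ang=np.radians(np.arange(6)*10)
def pt(H,x,r,a,yaw=yaw):
    X=np.array([np.cos(yaw),np.sin(yaw),0]);Y=np.array([-np.sin(yaw),np.cos(yaw),0])
    return H+x*X+np.outer(np.cos(a)*r,Y)+np.outer(np.sin(a)*r,[0,0,1])
if __name__=="__main__":
    def res(p): return np.r_[(proj(K,E,pt(H0+p[:3],.154,p[3],ang))-T).ravel(), p[:3]/.003]
    s=least_squares(res,[0,0,0,.26]); print("shift",s.x.round(4),"res",s.fun.round(2))
    for H in (H0,H0+s.x[:3]):
      for x in (.158,.160):
        tip=f(136,255); b=f(262,160)
        a=np.linspace(.6,.95,351)
        # tip distance at fixed r, and line match
        dt=[np.linalg.norm(proj(K,E,pt(H,x,.223,np.array([t])))-tip) for t in a]
        def ln(t):
            q=proj(K,E,pt(H,x,np.array([.223,.26]),np.array([t,t]))); d=q[1]-q[0]; n=np.array([-d[1],d[0]])/np.linalg.norm(d)
            return np.hypot((tip-q[0])@n,(b-q[0])@n), (tip-q[0])@n,(b-q[0])@n
        L=[ln(t)[0] for t in a]; i=np.argmin(L)
        print(x,"tip",a[np.argmin(dt)].round(3),min(dt).round(2),"line",a[i].round(3),np.round(ln(a[i]),2))
E
python3 mk.py
```

```text
shift [ 0.0021  0.001  -0.0011  0.2615] res [ 0.25 -0.08  0.16 -0.1  -0.28  0.11  0.15 -0.03 -0.27 -0.14 -0.25 -0.18
  0.71  0.32 -0.38]
0.158 tip 0.805 0.74 line 0.805 [ 0.26 -0.2   0.16]
0.16 tip 0.815 1.1 line 0.816 [ 0.37 -0.27  0.25]
0.158 tip 0.822 1.2 line 0.823 [ 0.44 -0.3   0.32]
0.16 tip 0.832 1.59 line 0.833 [ 0.55 -0.44  0.33]
```

Request:
arm_command([
  [-2.7,-69.9,1.5,-0.03,6],
  [-2.7,-69.9,1.5,-0.03,6],
  [-2.7,-69.9,1.5,-0.03,6],
  [-2.7,-69.9,1.5,-0.03,6],
  [-2.7,-69.9,1.5,-0.03,6],
])

```text
time: 15.2
position: [0.5252, -0.0526, 0.1672]
tool_rot: [1.0, -0.01, -0.001, -0.0]
ft_force: [0.6, 0.8, -0.3]
grip_width: 0.06
```

```bash
python3 go.py .532 .331 .16 -.02
```

```text
t 15.2 at [ 0.5252 -0.0526  0.1672] yaw -0.021 tilt [-1.5e-03  6.0e-04 -1.0e+00] F [ 0.56  0.82 -0.26] w 0.06
shift cm [ -0.12 -38.36   0.74] spin -0.001 rows 6.1
```

Request:
arm_command([
  [-0.1,-38.4,0.7,0,6],
  [-0.1,-38.4,0.7,0,6],
  [-0.1,-38.4,0.7,0,6],
  [-0.1,-38.4,0.7,0,6],
  [-0.1,-38.4,0.7,0,6],
])

```text
time: 15.82
position: [0.5307, 0.2595, 0.1613]
tool_rot: [1.0, -0.01, -0.001, 0.0]
ft_force: [0.6, -0.7, 0.7]
grip_width: 0.0598
```

```bash
python3 go.py .532 .331 .13 -.02
```

```text
t 15.82 at [0.5307 0.2595 0.1613] yaw -0.02 tilt [-1.8e-03 -7.0e-04 -1.0e+00] F [ 0.56 -0.66  0.7 ] w 0.0598
shift cm [-0.01 -7.15  3.12] spin -0.0 rows 1.2
```

Request:
arm_command([
  [0,-7.1,0,0,5],
  [0,-7.1,1,0,5],
  [0,-7.1,3,0,5],
  [0,-7.1,3,0,5],
])

```text
time: 16.32
position: [0.5309, 0.3271, 0.1297]
tool_rot: [1.0, -0.01, -0.003, 0.001]
ft_force: [0.2, -0.8, -1.1]
grip_width: 0.0506
```

```bash
python3 - <<'E'
from h import *
from rig import robot
from go import go
go(.532,.331,.042,-.02)
m=robot.camera_model("wrist"); p,d=robot.camera("wrist"); cv2.imwrite(f"pics/wrist11.png",p[:,:,::-1])
K,E=np.array(m["mtx"]),np.array(m["extrinsics"])
print(proj(K,E,[(.586,.330,.061),(.54,.33,.061),(.53,.33,.061)]).round(1))
E
```

```text
t 16.32 at [0.5309 0.3271 0.1297] yaw -0.021 tilt [-0.0063 -0.0029 -1.    ] F [ 0.2  -0.75 -1.1 ] w 0.0506
shift cm [ 0.16 -0.42  8.76] spin -0.001 rows 1.4
[[310.7 179.8]
 [312.4 244.4]
 [312.8 257.4]]
```

View pics/wrist11.png

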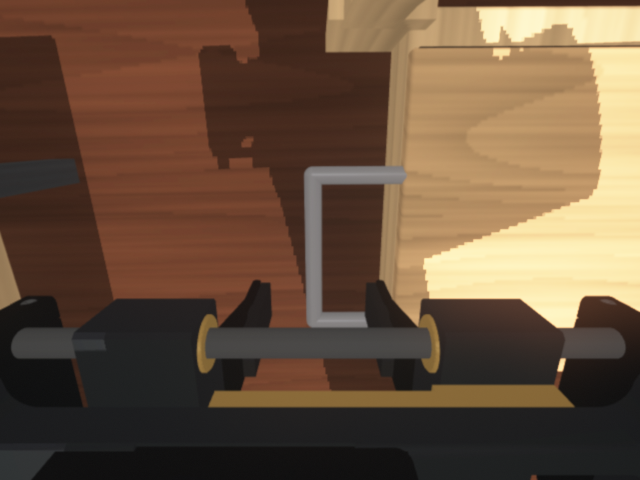

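The bar (column 314) is midway between the fingers. Descending and gripping.

Request:
arm_command([
  [0.1,0,5,0,5],
  [0.1,0,8.6,0,5],
  [0.1,0,8.6,0,3],
  [0.1,0,8.6,0,1],
  [0.1,0,8.6,0,1],
], newtons=25)

```text
time: 17.0
position: [0.5358, 0.3291, 0.0486]
tool_rot: [1.0, -0.01, 0.002, -0.001]
ft_force: [0.0, 0.2, -0.6]
grip_width: 0.0277
```

Request:
arm_command([
  [0,0,0,0,0.5],
  [0,0,0,0,0.5],
  [0,0,0,0,0.5],
  [0,0,0,0,0.5],
])

```text
time: 17.5
position: [0.535, 0.3302, 0.0477]
tool_rot: [1.0, -0.01, 0.001, -0.001]
ft_force: [-1.5, 5.1, 6.2]
grip_width: 0.011
```

```bash
python3 - <<'E'
from h import *
from rig import robot
from go import go
go(.532,.331,.042,-.02)
p,d=robot.camera("wrist"); cv2.imwrite(f"pics/wrist12.png",p[:,:,::-1])
E
```

```text
t 17.5 at [0.535  0.3302 0.0477] yaw -0.02 tilt [ 0.0026  0.0026 -1.    ] F [-1.54  5.1   6.25] w 0.011
shift cm [-0.3  -0.07  0.57] spin -0.0 rows 0.1
```

View pics/wrist12.png

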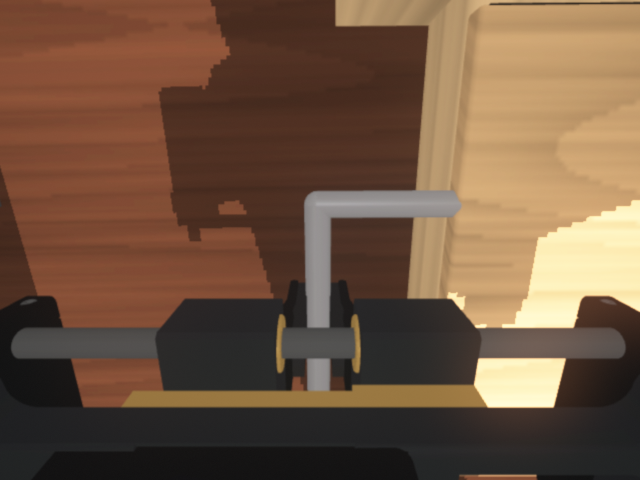

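The bar is held firmly (width 11 mm). Swinging the flap up along the arc.

Request:
arm_command([
  [0,0.04,-1.45,0,0.5],
  [0,0.33,-4.33,0,0.5],
  [0,0.9,-7.17,0,0.5],
  [0,1.77,-9.94,0,0.5],
  [0,2.29,-11.29,0,0.5],
])

```text
time: 18.18
position: [0.5346, 0.308, 0.1613]
tool_rot: [1.0, -0.011, 0.002, -0.003]
ft_force: [0.5, 7.3, -0.1]
grip_width: 0.0112
```

```bash
python3 go.py .535 .307 .1607 -.02
```

```text
t 18.18 at [0.5346 0.308  0.1613] yaw -0.021 tilt [ 0.0035  0.0052 -1.    ] F [ 0.49  7.35 -0.14] w 0.0112
shift cm [0.05 0.1  0.06] spin -0.001 rows 0.0
```

Request:
arm_command([
  [0,1.26,-2.61,0,0.5],
  [0,2.78,-5.08,0,0.5],
  [0,4.53,-7.39,0,0.5],
  [0,5.49,-8.47,0,0.5],
  [0,6.1,-9.1,0,0.5],
])

```text
time: 18.8
position: [0.5337, 0.2487, 0.2534]
tool_rot: [1.0, -0.011, 0.003, -0.005]
ft_force: [-0.1, 11.6, 8.5]
grip_width: 0.0113
```

```bash
python3 - <<'E'
from h import *
from rig import robot
from go import go
go(.535,.247,.252,-.02)
m=robot.camera_model("wrist"); p,d=robot.camera("wrist"); cv2.imwrite(f"pics/wrist13.png",p[:,:,::-1])
np.savez("pics/wrist_m.npz",K=m["mtx"],E=m["extrinsics"]); np.save("pics/wrist13.npy",d)
for n in ("scene","top"):
  p,d=robot.camera(n); cv2.imwrite(f"pics/{n}13.png",p[:,:,::-1]); np.save(f"pics/{n}13.npy",d)
im=cv2.imread("pics/scene13.png"); cv2.imwrite("pics/s13.png",cv2.resize(im[170:290,330:500],None,fx=4.6,fy=4.6,interpolation=cv2.INTER_CUBIC))
E
```

```text
t 18.8 at [0.5337 0.2487 0.2534] yaw -0.021 tilt [ 0.0055  0.0099 -0.9999] F [-0.1  11.58  8.55] w 0.0113
shift cm [0.13 0.17 0.14] spin -0.001 rows 0.0
```

View pics/wrist13.png

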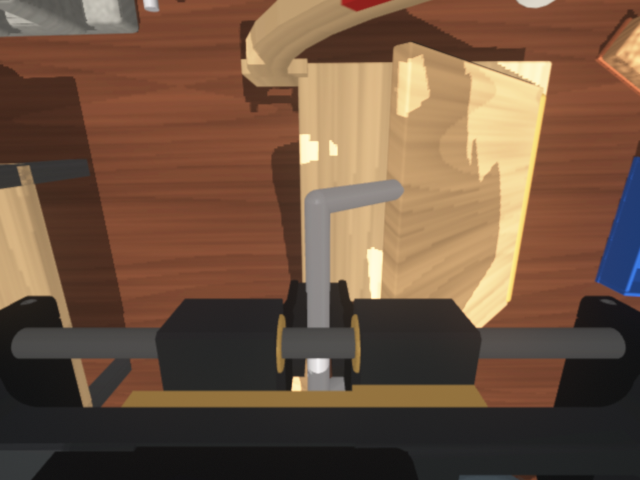

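View pics/s13.png

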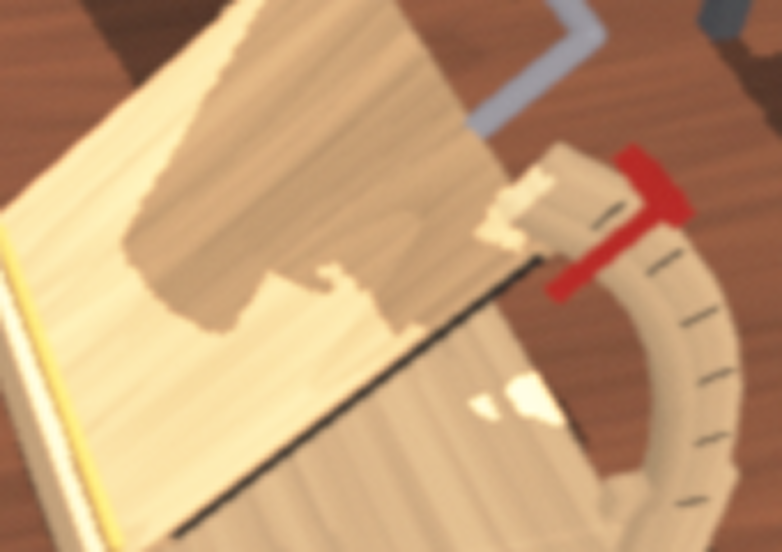

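View pics/top13.png

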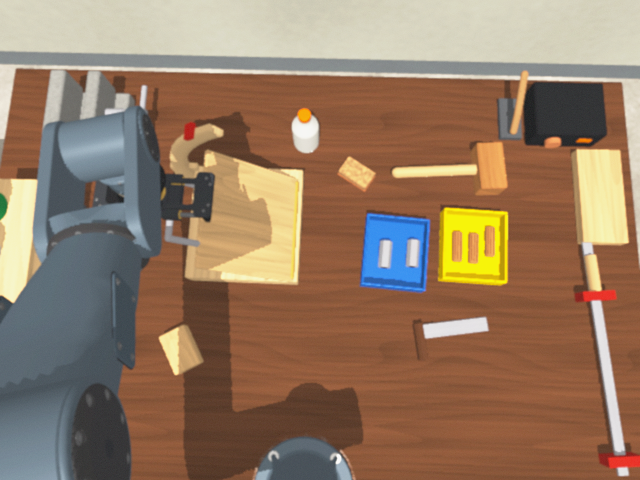

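```bash
cat > ang.py <<'E'
from mk import *
import sys
tag=sys.argv[1]
X=np.array([np.cos(yaw),np.sin(yaw),0]);Y=np.array([-np.sin(yaw),np.cos(yaw),0]);Z=np.array([0,0,1.])
for n in ("scene","top"):
    K,E=load(n); D=np.load(f"pics/{n}{tag}.npy"); im=cv2.imread(f"pics/{n}{tag}.png").astype(int)
    v,u=np.nonzero(D>0); c=-E[:3,:3].T@E[:3,3]
    d=np.linalg.inv(K)@np.stack([u,v,np.ones_like(u)]); P=c+((E[:3,:3].T@(d*np.array([[1],[-1],[-1]])))*D[v,u]).T
    q=P-H0; x,y,z=q@X,q@Y,q[:,2]; r=np.hypot(y,z); a=np.arctan2(z,y)
    B,G,R=im[v,u].T
    s=(abs(x)<.1)&(r>.06)&(r<.21)&(a>.5)&(a<1.1)&(y>0)
    # plane fit z'=.006 offset; robust
    A=np.c_[y,z][s]; 
    for _ in range(4):
        m=np.median(A,0); w=np.linalg.svd(A-A.mean(0),full_matrices=False)[2]; e=(A-A.mean(0))@w[1]; A=A[abs(e)<max(.002,2*e.std())] 
    t=w[0]*np.sign(w[0][0]); off=(A.mean(0)@np.array([-t[1],t[0]]))
    print(n,"flap plane angle",np.arctan2(t[1],t[0]).round(4),"n",len(A),"offset of top face from hinge mm",(off*1000).round(2),"rms",(e.std()*1000).round(2))
    s=(R>110)&(G<70)&(B<80)&(r>.2)&(r<.3)&(x>.13)&(x<.18)&(a>.4)&(a<1.05)
    print("  red n",s.sum(),"x' pct",np.percentile(x[s],[5,50,95]).round(3),"r",np.percentile(r[s],[2,98]).round(3))
    for lo,hi in [(.22,.235),(.235,.25),(.25,.265),(.265,.29)]:
        k=s&(r>lo)&(r<hi)
        if k.sum(): print("   ",lo,k.sum(),"ang med",np.median(a[k]).round(4),"min/max",a[k].min().round(3),a[k].max().round(3),"x",np.median(x[k]).round(4))
E
python3 ang.py 13
python3 - <<'E'
from mk import *
g=lambda u,v:np.array([(u+.5)/4.6-.5+330,(v+.5)/4.6-.5+170])
p,q=g(178,535),g(540,260)
for H in (H0,H0+[.0021,.001,-.0011]):
    def res(s): return np.r_[proj(K,E,pt(H,.115,s[1],s[:1]))[0]-p, proj(K,E,pt(H,.115,s[2],s[:1]))[0]-q]
    s=least_squares(res,[.78,.02,.23]); print(s.x.round(4),s.fun.round(2))
    a=np.linspace(.6,.95,351); tip=g(557,292); b=g(648,222)
    for x in(.158,.161):
        def ln(t):
            q=proj(K,E,pt(H,x,np.array([.223,.26]),np.array([t,t]))); d=q[1]-q[0]; n=np.array([-d[1],d[0]])/np.linalg.norm(d); return np.array([(tip-q[0])@n,(b-q[0])@n])
        i=np.argmin([np.hypot(*ln(t)) for t in a]); print(x,"ptr",a[i].round(3),ln(a[i]).round(2))
E
```

```text
scene flap plane angle 0.7703 n 4252 offset of top face from hinge mm 6.77 rms 0.95
  red n 244 x' pct [0.14  0.162 0.166] r [0.226 0.284]
    0.22 28 ang med 0.8372 min/max 0.811 0.847 x 0.1631
    0.235 36 ang med 0.8375 min/max 0.816 0.853 x 0.1631
    0.25 27 ang med 0.837 min/max 0.818 0.847 x 0.163
    0.265 153 ang med 0.8537 min/max 0.788 0.87 x 0.1608
top flap plane angle 0.7692 n 5363 offset of top face from hinge mm 4.7 rms 1.23
  red n 158 x' pct [0.136 0.15  0.163] r [0.274 0.286]
    0.265 158 ang med 0.846 min/max 0.784 0.866 x 0.1504
[0.6451 0.0239 0.2204] [-3.77 -5.85  0.38  0.59]
0.158 ptr 0.804 [-0.06  0.06]
0.161 ptr 0.82 [-0.2   0.16]
[0.6661 0.0237 0.2206] [-3.23 -4.88  0.32  0.49]
0.158 ptr 0.821 [-0.22  0.16]
0.161 ptr 0.837 [-0.34  0.27]
```

Request:
arm_command([
  [0,0.4,-0.6,0,0.5],
  [0,0.88,-1.16,0,0.5],
  [0,0.88,-1.16,0,0.5],
  [0,0.88,-1.16,0,0.5],
])

```text
time: 19.45
position: [0.5335, 0.2387, 0.2637]
tool_rot: [1.0, -0.01, 0.002, -0.003]
ft_force: [-0.5, 7.0, 4.8]
grip_width: 0.0109
```

```bash
cat > snap.py <<'E'
import sys; tag=sys.argv[1]
from h import *
from rig import robot
from go import go
go(.535,.247,.252,-.02)
for n in ("scene","top"):
  p,d=robot.camera(n); cv2.imwrite(f"pics/{n}{tag}.png",p[:,:,::-1]); np.save(f"pics/{n}{tag}.npy",d)
im=cv2.imread(f"pics/scene{tag}.png"); cv2.imwrite(f"pics/s{tag}.png",cv2.resize(im[195:270,410:500],None,fx=8,fy=8,interpolation=cv2.INTER_CUBIC))
E
python3 snap.py 14; python3 ang.py 14; cat > edge.py <<'E'
from mk import *
import sys
tag,a0=sys.argv[1],float(sys.argv[2])
X=np.array([np.cos(yaw),np.sin(yaw),0]);Y=np.array([-np.sin(yaw),np.cos(yaw),0])
K,E=load("scene"); D=np.load(f"pics/scene{tag}.npy")
v,u=np.nonzero(D>0); c=-E[:3,:3].T@E[:3,3]
d=np.linalg.inv(K)@np.stack([u,v,np.ones_like(u)]); P=c+((E[:3,:3].T@(d*np.array([[1],[-1],[-1]])))*D[v,u]).T
q=P-H0; x,y,z=q@X,q@Y,q[:,2]
n=-y*np.sin(a0)+z*np.cos(a0); r=y*np.cos(a0)+z*np.sin(a0)
for lo,hi in [(.1,.13),(.13,.16),(.16,.19),(.19,.22)]:
    k=(abs(n-.006)<.003)&(r>lo)&(r<hi)&(abs(x)<.2); print(lo,"x range",np.percentile(x[k],[.5,99,99.8]).round(4))
k=(abs(n-.006)<.003)&(abs(x)<.08)&(r<.26); print("r max",np.percentile(r[k],[99,99.8]).round(4))
E
python3 edge.py 14 .82
```

```text
t 19.45 at [0.5335 0.2387 0.2637] yaw -0.021 tilt [ 0.0045  0.0062 -1.    ] F [-0.48  6.96  4.84] w 0.0109
shift cm [ 0.13 -0.83  1.17] spin -0.001 rows 0.2
scene flap plane angle 0.8162 n 4243 offset of top face from hinge mm 6.75 rms 0.94
  red n 242 x' pct [0.139 0.162 0.166] r [0.226 0.284]
    0.22 29 ang med 0.8342 min/max 0.811 0.854 x 0.1628
    0.235 34 ang med 0.8375 min/max 0.818 0.846 x 0.1629
    0.25 27 ang med 0.8373 min/max 0.821 0.855 x 0.1631
    0.265 152 ang med 0.8534 min/max 0.79 0.872 x 0.1603
top flap plane angle 0.8169 n 5145 offset of top face from hinge mm 4.74 rms 1.19
  red n 156 x' pct [0.136 0.15  0.163] r [0.275 0.286]
    0.265 156 ang med 0.8482 min/max 0.781 0.866 x 0.1501
0.1 x range [-0.0949  0.1327  0.1344]
0.13 x range [-0.094   0.1325  0.1347]
0.16 x range [-0.0949  0.1327  0.1341]
0.19 x range [-0.0947  0.1333  0.1346]
r max [0.2437 0.257 ]
```

View pics/s14.png

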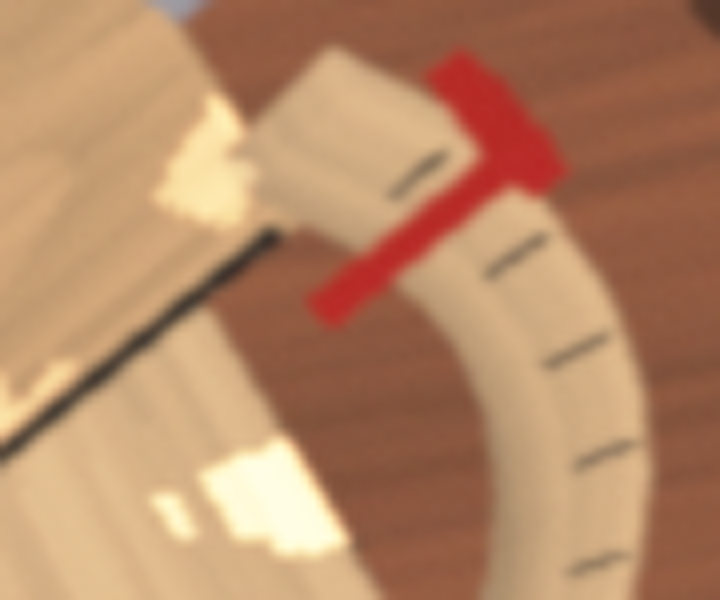

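```bash
cat > cmp.py <<'E'
from mk import *
K,E=load("scene")
def run(line,ptr,sc,o):
    g=lambda p:np.array([(p[0]+.5)/sc-.5+o[0],(p[1]+.5)/sc-.5+o[1]])
    for H in (H0,H0+[.0021,.001,-.0011],H0+[0,-.0006,.0006]):
        def fit(x,pts):
            pts=[g(p) for p in pts]
            def res(t):
                q=proj(K,E,pt(H,x,np.array([.12,.26]),np.array([t[0],t[0]]))); d=q[1]-q[0]; n=np.array([-d[1],d[0]])/np.linalg.norm(d)
                return [(p-q[0])@n for p in pts]
            s=least_squares(res,[.8]); return s.x[0].round(4),s.fun.round(2)
        print([ (x,)+fit(x,line) for x in (.1335,.1345)],[(x,)+fit(x,ptr) for x in (.1615,.163)])
E
python3 -c "
from cmp import *
run([(272,236),(135,345),(5,452)],[(323,312),(410,243),(480,190)],8,(410,195))"
```

```text
[(0.1335, np.float64(0.8139), array([ 0.01, -0.11,  0.13])), (0.1345, np.float64(0.8205), array([ 0.09, -0.12,  0.02]))] [(0.1615, np.float64(0.8251), array([-0.13, -0.09,  0.19])), (0.163, np.float64(0.8331), array([-0.19, -0.09,  0.24]))]
[(0.1335, np.float64(0.8356), array([ 0.26, -0.16, -0.22])), (0.1345, np.float64(0.8421), array([ 0.34, -0.18, -0.32]))] [(0.1615, np.float64(0.8422), array([-0.27, -0.09,  0.3 ])), (0.163, np.float64(0.8502), array([-0.34, -0.09,  0.36]))]
[(0.1335, np.float64(0.8095), array([-0.04, -0.1 ,  0.19])), (0.1345, np.float64(0.8161), array([ 0.04, -0.11,  0.09]))] [(0.1615, np.float64(0.8218), array([-0.1 , -0.09,  0.17])), (0.163, np.float64(0.8298), array([-0.17, -0.09,  0.22]))]
```

Request:
arm_command([
  [0,0.11,-0.34,0,0.5],
  [0,0.11,-0.34,0,0.5],
  [0,0.11,-0.34,0,0.5],
  [0,0.11,-0.34,0,0.5],
])

```text
time: 20.05
position: [0.5334, 0.2361, 0.2661]
tool_rot: [1.0, -0.01, 0.002, -0.002]
ft_force: [2.4, 6.6, 3.0]
grip_width: 0.0115
```

```bash
python3 snap.py 15; python3 ang.py 15
```

```text
t 20.05 at [0.5334 0.2361 0.2661] yaw -0.021 tilt [ 0.0033  0.003  -1.    ] F [2.41 6.58 2.96] w 0.0115
shift cm [ 0.13 -1.09  1.42] spin -0.001 rows 0.3
scene flap plane angle 0.8281 n 4243 offset of top face from hinge mm 6.8 rms 0.92
  red n 243 x' pct [0.14  0.163 0.166] r [0.226 0.284]
    0.22 29 ang med 0.8393 min/max 0.807 0.847 x 0.1628
    0.235 35 ang med 0.8384 min/max 0.815 0.849 x 0.163
    0.25 27 ang med 0.8365 min/max 0.824 0.848 x 0.163
    0.265 152 ang med 0.8558 min/max 0.789 0.869 x 0.1609
top flap plane angle 0.8299 n 5102 offset of top face from hinge mm 4.58 rms 1.16
  red n 155 x' pct [0.135 0.15  0.163] r [0.275 0.286]
    0.265 155 ang med 0.8479 min/max 0.783 0.865 x 0.1498
```

View pics/s15.png

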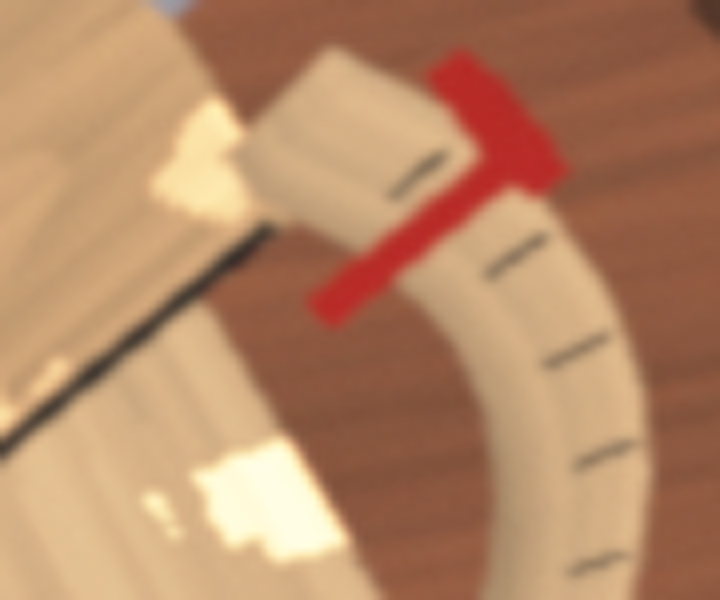

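```bash
python3 -c "
from cmp import *
run([(268,229),(135,338),(5,446)],[(323,312),(410,243),(480,190)],8,(410,195))"
```

```text
[(0.1335, np.float64(0.8261), array([-0.04, -0.03,  0.12])), (0.1345, np.float64(0.8327), array([ 0.03, -0.05,  0.01]))] [(0.1615, np.float64(0.8251), array([-0.13, -0.09,  0.19])), (0.163, np.float64(0.8331), array([-0.19, -0.09,  0.24]))]
[(0.1335, np.float64(0.8476), array([ 0.2 , -0.08, -0.22])), (0.1345, np.float64(0.854), array([ 0.28, -0.1 , -0.32]))] [(0.1615, np.float64(0.8422), array([-0.27, -0.09,  0.3 ])), (0.163, np.float64(0.8502), array([-0.34, -0.09,  0.36]))]
[(0.1335, np.float64(0.8217), array([-0.09, -0.02,  0.19])), (0.1345, np.float64(0.8283), array([-0.02, -0.04,  0.08]))] [(0.1615, np.float64(0.8218), array([-0.1 , -0.09,  0.17])), (0.163, np.float64(0.8298), array([-0.17, -0.09,  0.22]))]
```

Request:
arm_command([
  [0,0,0,0,0.5],
  [0,0,0,0,0.5],
  [0,0,0,0,0.5],
  [0,0,0,0,0.5],
])

```text
time: 20.65
position: [0.5334, 0.2361, 0.2661]
tool_rot: [1.0, -0.01, 0.002, -0.002]
ft_force: [2.1, 4.9, 3.8]
grip_width: 0.0114
```

```bash
python3 snap.py 16; python3 ang.py 16 | grep flap; python3 -c "
from rig import robot; print(abs(robot.get_obs()['joint_velocities']).max())"
```

```text
t 20.65 at [0.5334 0.2361 0.2661] yaw -0.021 tilt [ 0.0033  0.003  -1.    ] F [2.11 4.92 3.79] w 0.0114
shift cm [ 0.13 -1.09  1.42] spin -0.001 rows 0.3
scene flap plane angle 0.8279 n 4238 offset of top face from hinge mm 6.76 rms 0.94
top flap plane angle 0.8295 n 5073 offset of top face from hinge mm 4.65 rms 1.16
0.0011290985069428486
```

View pics/top16.png

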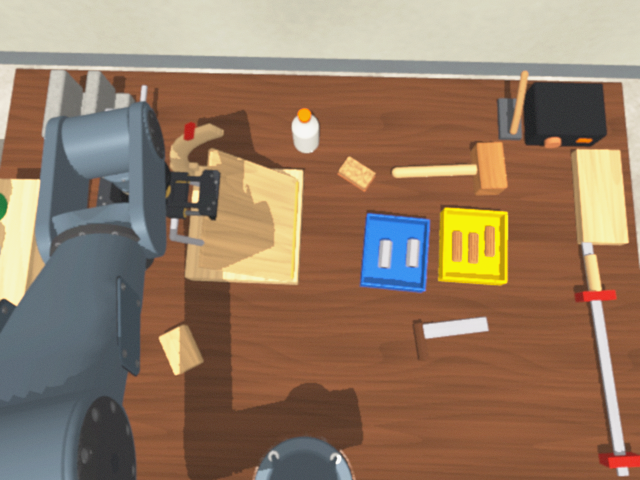

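The flap line and the pointer agree within about 0.005 rad, and the pose is steady. The top view shows two nuts in the blue bin, three tenons in the yellow bin, and nothing else disturbed. Handing in.

```bash
python3 -c "
from rig import robot; print(robot.hand_in())"
```

```text
the job is handed in; nothing more can be done
None
```

The flap is cleared and sorted, and the gripper is holding it at the red pointer. I handed the job in at about 20.8 s; the hand-in reports no verdict.

- **Sorting:** the coupling nut lies in the blue bin and both tenons lie flat in the yellow bin, each beside the piece that was already there. In the last top view the bystanders look where they were.
- **Flap angle:** plane fits to the scene and top depth images give 0.828 and 0.830 rad. The pointer reads 0.825–0.833 rad from the picture, and 0.826–0.837 rad from its depth points.
- **Holding steady:** over the last 0.6 s the measured position and angle did not change. The bar was gripped at 11.4 mm and the wrist force was about 7 N.

**Checks that disagreed:** adjusting the hinge position to fit the scale ticks moved the pointer estimate up to 0.842–0.850 rad. It moved the flap's line up about as much, to 0.848–0.854 rad, so the two still lined up to within about 0.01 rad. That adjustment also contradicted the depth plane fit, so I did not use it. I estimate the flap is within about 0.01 rad of the pointer.

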